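# Sort the grooming things on the milk crate

## Task

Tidy the grooming things left along the near edge of the crate: lay the nail clipper and the tweezers flat side by side in the shallow steel tray, set both hair clips (the claw and the barrette) next to each other in the dish of the hair tie holder, and stand the lip balm in the orange cup. Keep every thing the way up it is now, with nothing lying on a rim or on something else, and set things down rather than dropping them. Leave the tray, the holder, the cup, the nail polish bottle and the lantern standing where they are.

Things in the scene. Friction and masses are not known exactly. Their poses are not given: they have to be found in the camera images.
- nail_clipper: Small steel nail clipper lying flat, lever folded on top: 62 mm long (its x; jaws at +x), 14 mm wide (y), 14 mm high. Origin: centre of its underside; z up. Rigid. The slatted top of the crate on which everything stands is level and 120 mm above the work surface.
- tweezers: Steel tweezers lying on their side, the two arms next to each other: 94 mm long (x, from 46 mm behind the origin to 48 mm ahead of it; points at +x), 12 mm wide (y) and 9 mm high over the middle, the points lower and narrower. Rigid: the arms do not give. Origin: middle of the underside.
- claw_clip: Dark brown plastic hair claw, shut, standing on its teeth with its two thumb tabs spread in a low V on top: 66 mm long (x), 38 mm wide (y) with upright sides from 0 to 21 mm height, 42 mm high over the tabs (tabs 26 mm long in x, within 15 mm of the middle in y). Rigid: it does not open. Origin: centre of its underside.
- barrette: Brown horn-coloured plastic hair barrette lying arch up over its thin steel clasp: 76 mm long (x), 16 mm wide (y), 16 mm high at the middle and falling away to both ends. Rigid. Origin: centre of its underside.
- lip_balm: White plastic lip balm tube standing upright: 19 mm in diameter, 68 mm high, a straight cylinder with a narrow metal band. Origin: centre of its underside; z up along the tube.
- tray: Shallow rectangular stainless steel tray standing loose on the crate, empty: 138 mm (x) by 108 mm (y) outside, 132 by 102 mm inside, rim 14 mm above the crate, floor 3 mm thick. Origin: centre of its underside.
- hair_holder: Pink silicone hair tie holder, loose: 150 mm (x) by 136 mm (y), rim 10 mm high, floor 4 mm thick. At its +x end two posts with hair ties (46 mm high, 25 mm wide, x = 54, y = -32 and 32 mm), parted by a 10 mm high rib at x = 37 mm from the empty flat dish: x = -67 to 33 mm (middle x = -17), y = -60 to 60 mm. Origin: centre of its underside.
- cup: Orange ceramic cup without handle, standing loose and empty: 84 mm in diameter at the rim, 67 mm at the foot, 70 mm high, wall 4 mm, inner floor 5 mm above its underside. Origin: centre of its underside.
- nail_polish: Bystander: nail polish bottle, amber round glass 29 mm in diameter with a narrower black cap, 58 mm high, standing upright among the things to sort. It stays where it is. Origin: centre of its underside.
- lantern: Bystander: grey plastic camping lantern with a press button on its foot and a wire handle, 74 mm in diameter, 141 mm high, at the far left corner of the crate. It stays where it is. Origin: centre of its underside.

How it is judged:
At the end, for the whole second after the job is handed in: Clipper and tweezers lie level (3.4 deg) on the tray floor (underside < 6.5 mm up), claw and barrette level on the floor of the holder's dish (< 7.5 mm up), lip balm foot down in the cup (< 20 mm up, lean < 46 deg); tray, holder, cup within 4.6 deg of upright; all at rest (x of nail_clipper in the frame of tray between -0.058 and 0.058 m and y of nail_clipper in the frame of tray between -0.045 and 0.045 m and z of nail_clipper in the frame of tray between 0 and 0.0065 m and angle between each of nail_clipper, tweezers, claw_clip, barrette's own z axis and vertical below 0.06 rad and x of tweezers in the frame of tray between -0.058 and 0.058 m and y of tweezers in the frame of tray between -0.045 and 0.045 m and z of tweezers in the frame of tray between 0 and 0.0065 m and x of claw_clip in the frame of hair_holder between -0.05 and 0.016 m and y of claw_clip in the frame of hair_holder between -0.045 and 0.045 m and z of claw_clip in the frame of hair_holder between 0 and 0.0075 m and x of barrette in the frame of hair_holder between -0.06 and 0.026 m and y of barrette in the frame of hair_holder between -0.053 and 0.053 m and z of barrette in the frame of hair_holder between 0 and 0.0075 m and horizontal distance between lip_balm and cup below 0.033 m and z of lip_balm in the frame of cup below 0.02 m and angle between lip_balm's own z axis and vertical below 0.8 rad and angle between each of tray, hair_holder, cup's own z axis and vertical below 0.08 rad and linear speed of each of nail_clipper, tweezers, claw_clip, barrette, lip_balm below 0.02 m/s and angular speed of each of nail_clipper, tweezers, claw_clip, barrette below 0.4 rad/s and angular speed of lip_balm below 1.5 rad/s); the robot touches nothing.
It fails at once if the tray, the hair tie holder or the cup is pushed more than 30 mm from its place or tipped (distance of any of tray, hair_holder, cup from where it was at the start of the episode above 0.03 m or angle between any of tray, hair_holder, cup's own z axis and vertical above 0.5 rad).
It fails at once if the nail polish bottle or the lantern is pushed more than 30 mm from its place or tipped (distance of any of nail_polish, lantern from where it was at the start of the episode above 0.03 m or angle between any of nail_polish, lantern's own z axis and vertical above 0.5 rad).
It fails at once if a thing is dropped: it falls free from more than about 40 mm ((linear speed of nail_clipper above 0.9 m/s and contact force between the fingers and nail_clipper below 0.02 N) or (linear speed of tweezers above 0.9 m/s and contact force between the fingers and tweezers below 0.02 N) or (linear speed of claw_clip above 0.9 m/s and contact force between the fingers and claw_clip below 0.02 N) or (linear speed of barrette above 0.9 m/s and contact force between the fingers and barrette below 0.02 N) or (linear speed of lip_balm above 0.9 m/s and contact force between the fingers and lip_balm below 0.02 N)).
It also fails if it takes over 125 s, if anything falls off the work surface, if the arm or the gripper's body presses on something with over 40 N, if the wrist force passes 120 N, or if a joint passes its speed limit or range.

## Robot

A 7-joint arm with a two-finger parallel gripper is mounted at the origin on the work surface. World frame = base frame: x ahead of the robot, y to its left, z up, the work surface at z = 0. Lengths are in m, angles in rad, forces in N, time in s.
With the tool pointing down it reaches from about 0.425 to 0.825 m from the base axis. Payload 3.6 kg.
Tool frame: the origin (TCP) lies where the fingers leave the gripper's body, on its centre line; the fingertips stand 73 mm ahead of it and the grasp point (between the pads) lies 54 mm ahead of it; z points along the fingers, y is the line along which they close (so a half turn about z gives the same grasp; the last joint's range is limited). The gripper opens to 85 mm and grips with 20 to 120 N. Pads are 22 mm wide; open, the fingers measure 114 mm over their backs; the gripper's body (76 mm by 85 mm) begins 54 mm behind the grasp point. The pads swing forward as they close: fully open they stand 13 mm farther back than shut.
Start: joints at [-1.266, 0.615, -0.013, 1.423, 0.008, 1.103, -0.04], TCP at [0.212, 0.615, 0.304] pointing down, gripper open.
Joint ranges: [-3.12, 3.12], [-0.3, 2.06], [-1.34, 1.32], [0.26, 2.42], [-1.36, 4.5], [0.01, 1.98], [-2.84, 2.84]. Speed limits (rad/s): [2.79, 2.79, 3.14, 3.14, 3.14, 3.14, 3.14].

## Interface

Orientations are given as a unit quaternion [x, y, z, w].
In Python, from station import arm, snapshot, camera_info, ticket gives the robot as it stands. Calls block until the motion is done:
- arm.movep(position, orientation): joint-space move of the TCP to a pose.
- arm.line_to(position, velocity=0.15, ori=None): straight line of the TCP; ori=None keeps the orientation; velocity is the mean speed in m/s.
- arm.move_j(angles): joint-space move.
- arm.move_gripper(opening, effort=None): opening from 0.0 (shut) to 1.0 (fully open); effort is the grip in N (None keeps the last); returns when the fingers have stopped.
- arm.pause(seconds).
- arm.ik(position, orientation): joint angles nearest the present ones, or None.
- snapshot(name): name is "scene" or "top"; returns the picture (384x512x3 uint8, blue, green, red); there is no depth.
- camera_info(name): a dict with "fx", "fy", "cx", "cy" (pixels), "R" (3x3) and "t" (3): a world point X has camera coordinates R X + t. Camera axes: x right, y down, z forward; pixel columns grow to the right and rows downward; lengths in m; the calibration is good to about 2 mm. A picture is of the moment at which its call begins. camera_info takes no time and is no camera call.
A pose or a line that the arm cannot do raises arm.MotionError and nothing moves.
- ticket.finish_job(): hands the job in; it is judged then, once.
Readings, each from a call of its own:
- arm.read_time(): time.
- arm.read_joint_positions(): joint angles.
- arm.read_dq(): joint speeds.
- arm.read_effort(): joint torques, N m.
- arm.read_tool_pos(): TCP position.
- arm.read_eef_rot(): TCP orientation.
- arm.read_ft_force(): force on the tool from outside, world axes, zero at the start.
- arm.read_wrist_torque(): the same for the moment, N m.
- arm.read_opening(): opening from 0.0 (shut) to 1.0 (fully open).
- arm.read_finger_force(): force on a finger pad.
Only numpy, scipy, OpenCV 4.12 (cv2) and the standard library are available. Lean on these libraries where they do the work, as an engineer would, in place of code of your own. Each camera call takes 0.05 s, during which the arm holds its last target. There are 200 camera calls.

## Working session

There is one attempt and no reset: what is moved stays moved. The work goes in short steps, each a Python script; the robot and the scene stay as the last script left them, time stands still between calls to the robot, and variables do not carry over. Pictures are saved under pics/ and viewed, at most 14 in all, crops included, and the job is handed in when it is done.

```bash
ls; mkdir -p pics; python3 - <<'E'
from station import arm, snapshot, camera_info
import cv2
for n in("scene","top"):
    i=snapshot(n); cv2.imwrite(f"pics/{n}0.png",cv2.resize(i,(800,600),interpolation=cv2.INTER_CUBIC)); cv2.imwrite(f"pics/{n}0_raw.png",i)
    c=camera_info(n); print(n,c)
print(arm.read_time(),arm.read_tool_pos(),arm.read_eef_rot())
E
```

```text
pics
scene {'fx': 488.22251303844814, 'fy': 488.22251303844814, 'cx': 255.6319879228342, 'cy': 191.46557325270905, 'R': array([[ 0.86724955,  0.49786703,  0.00257575],
       [ 0.38339148, -0.66452272, -0.64142071],
       [-0.31763058,  0.55725935, -0.76718501]]), 't': array([-0.50357789, -0.10004051,  1.20840071])}
top {'fx': 451.3631857332085, 'fy': 451.3631857332085, 'cx': 258.8189692538926, 'cy': 188.2711028421779, 'R': array([[ 0.0182632 , -0.99978067,  0.01025053],
       [-0.9970302 , -0.01897819, -0.07463647],
       [ 0.07481464, -0.00885699, -0.99715812]]), 't': array([-0.01406075,  0.58976444,  1.06953704])}
0.1 [0.21156828 0.61404767 0.30283371] [ 1.65105698e-01  9.86275170e-01 -1.16952596e-03 -1.72672780e-04]
```

View pics/scene0.png

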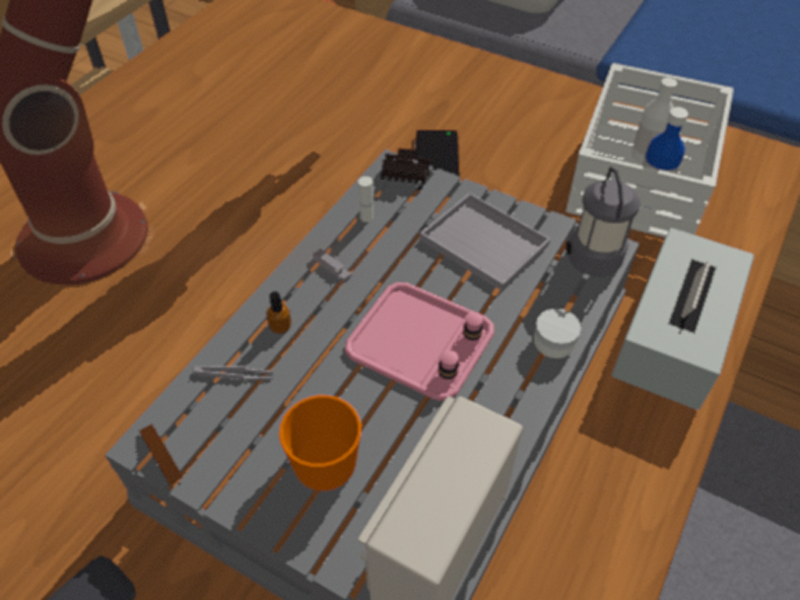

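View pics/top0.png

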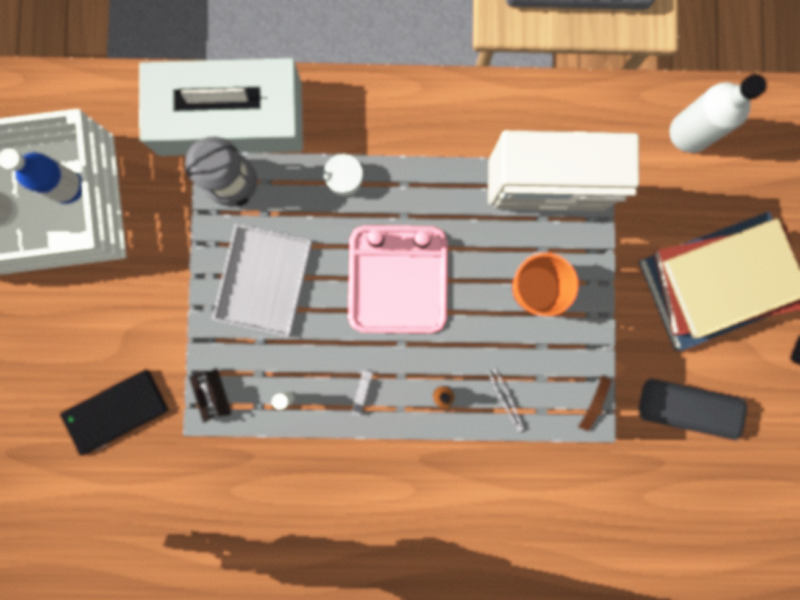

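The top view shows, at display pixels (×0.64 gives raw): claw (210,395), lip balm (280,400), clipper (363,392), polish (443,397), tweezers (507,400) and barrette (596,403). Behind them are the tray (263,280), holder (398,280) and cup (545,284). The scene view shows the same objects, unobstructed.

```bash
python3 - <<'E'
import cv2,numpy as np
t=cv2.imread("pics/top0_raw.png");s=cv2.imread("pics/scene0_raw.png")
a=cv2.resize(t[228:284,115:258],None,fx=5.55,fy=5.3,interpolation=cv2.INTER_CUBIC)[:, :794]
b=cv2.resize(t[228:284,258:401],None,fx=5.55,fy=5.3,interpolation=cv2.INTER_CUBIC)[:, :794]
cv2.imwrite("pics/topz.png",np.vstack([a,b]))
c=[cv2.resize(s[y:y+50,x:x+66],None,fx=5.9,fy=5.9,interpolation=cv2.INTER_CUBIC) for x,y in((225,90),(185,145),(115,220),(75,263))]
cv2.imwrite("pics/scz.png",np.vstack([np.hstack(c[:2]),np.hstack(c[2:])]))
E
```

```text
(no output)
```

View pics/topz.png

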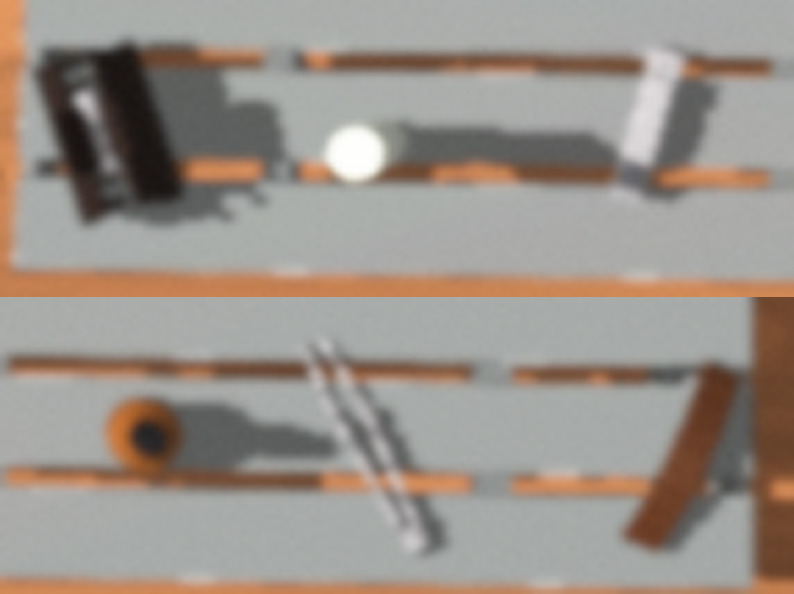

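View pics/scz.png

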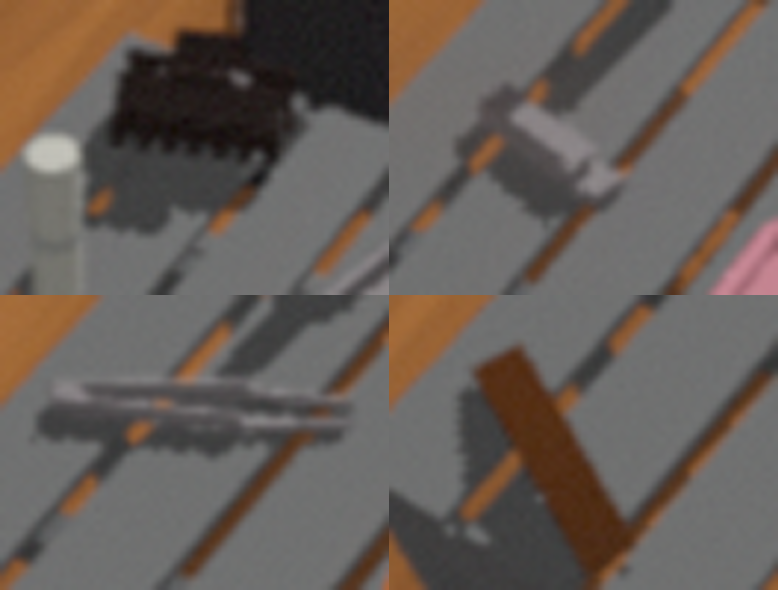

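The zooms show the claw's and barrette's long axes clearly, the clipper with its jaws toward +x, and the tweezers with their points toward +x. The steel looks slightly purplish against the greenish slats, so I'll segment on that.

```bash
cat > h.py <<'E'
import cv2,numpy as np
from station import arm,snapshot,camera_info
C={n:camera_info(n) for n in("top","scene")}
def ray(n,p):
    c=C[n]; d=c["R"].T@np.array([(p[0]-c["cx"])/c["fx"],(p[1]-c["cy"])/c["fy"],1.]); return -c["R"].T@c["t"],d/np.linalg.norm(d)
def plane(n,p,z):
    o,d=ray(n,p); return o+d*(z-o[2])/d[2]
def proj(n,X):
    c=C[n]; q=c["R"]@np.asarray(X)+c["t"]; return np.array([c["fx"]*q[0]/q[2]+c["cx"],c["fy"]*q[1]/q[2]+c["cy"]])
def tri(pt,ps):
    (o1,d1),(o2,d2)=ray("top",pt),ray("scene",ps)
    k=np.linalg.lstsq(np.c_[d1,-d2],o2-o1,rcond=None)[0]; a=o1+k[0]*d1;b=o2+k[1]*d2
    return (a+b)/2,np.linalg.norm(a-b)
def biggest(m,roi,off=0):
    x0,y0,x1,y1=roi; k=np.zeros(m.shape,np.uint8);k[y0:y1,x0:x1]=m[y0:y1,x0:x1]
    cs=cv2.findContours(k,cv2.RETR_EXTERNAL,cv2.CHAIN_APPROX_NONE)[0]
    return max(cs,key=cv2.contourArea)
def masks(i):
    h=cv2.cvtColor(i,cv2.COLOR_BGR2HSV);b,g,r=[i[...,k].astype(int) for k in range(3)]
    H,S,V=[h[...,k].astype(int) for k in range(3)]
    u=lambda m:(m*255).astype(np.uint8)
    return dict(steel=u(((b+r)/2-g>0)&(S<45)&(V>90)),pink=u((r-g>40)&(b-g>10)),orange=u((S>200)&(H<16)&(V>90)),
      brown=u((S>140)&(V<130)&(r-b>30)),dark=u(V<60),white=u((S<40)&(V>175)))
E
python3 - <<'E'
from h import *
R={"top":dict(steel1=(222,232,248,268),steel2=(308,230,340,282),steel3=(130,140,204,218),pink=(215,140,295,218),orange=(320,155,380,210),brown=(368,236,398,280),dark=(118,230,152,272),white=(168,245,190,268)),
"scene":dict(steel1=(195,155,230,185),steel2=(118,228,180,250),steel3=(260,120,360,190),pink=(215,175,325,260),orange=(170,245,240,320),brown=(85,268,122,312),dark=(240,92,282,120),white=(222,108,245,124))}
vis=[]
for n in R:
    i=cv2.imread(f"pics/{n}0_raw.png");M=masks(i);o=i.copy()
    for k,roi in R[n].items():
        try:c=biggest(M[k.rstrip("123")],roi)
        except ValueError: print(n,k,"none");continue
        r=cv2.minAreaRect(c);m=cv2.moments(c)
        cv2.drawContours(o,[c],-1,(0,255,0),1)
        print(n,k,cv2.contourArea(c),np.round(r[0],1),np.round(r[1],1),round(r[2],1))
    for k,p in dict(a=(125,155) if n=="top" else (150,190)).items(): print(n,"slat",i[p[1],p[0]])
    vis.append(o)
a=cv2.resize(vis[0][135:285,115:401],(800,420),interpolation=cv2.INTER_NEAREST)
b=cv2.resize(vis[1][90:320,75:365],(756,600),interpolation=cv2.INTER_NEAREST)
cv2.imwrite("pics/m_top.png",a);cv2.imwrite("pics/m_sc.png",b)
E
```

```text
top steel1 204.5 [232. 251.] [30. 20.] 90.0
top steel2 48.0 [318.3 250.3] [28.1 13.7] 66.8
top steel3 3169.0 [169.9 179.4] [58.8 65.3] 13.7
top pink 3731.5 [254.5 178.5] [67. 61.] 90.0
top orange 0.0 [350. 197.] [0. 0.] 0.0
top brown 135.0 [381.6 258.2] [ 6.5 33.2] 24.4
top dark 210.0 [139.3 251.2] [30.3  8.4] 72.3
top white 122.0 [176.5 255. ] [15. 13.] 56.3
top slat [123 124 122]
scene steel1 265.0 [220.7 171.6] [27.1 25.3] 70.7
scene steel2 132.0 [149.9 234.4] [55.2 13.5] 6.9
scene steel3 2575.0 [314.8 146.5] [76.3 53.6] 31.7
scene pink 3236.5 [268.1 215.9] [81.7 59.2] 25.0
scene orange 2252.5 [207.7 281.9] [58.6 51.4] 63.4
scene brown 316.5 [105.5 289.7] [40.5 17.8] 56.3
scene dark 664.5 [262.  105.5] [27. 38.] 90.0
scene white 22.5 [233.5 116. ] [4. 7.] 90.0
scene slat [ 53 103 158]
```

View pics/m_top.png

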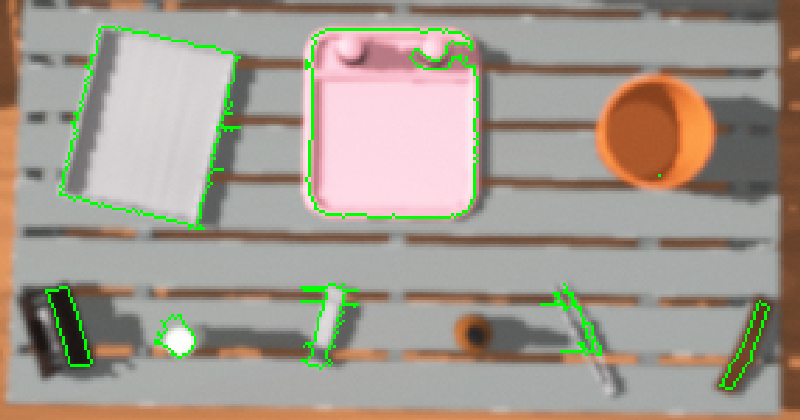

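View pics/m_sc.png

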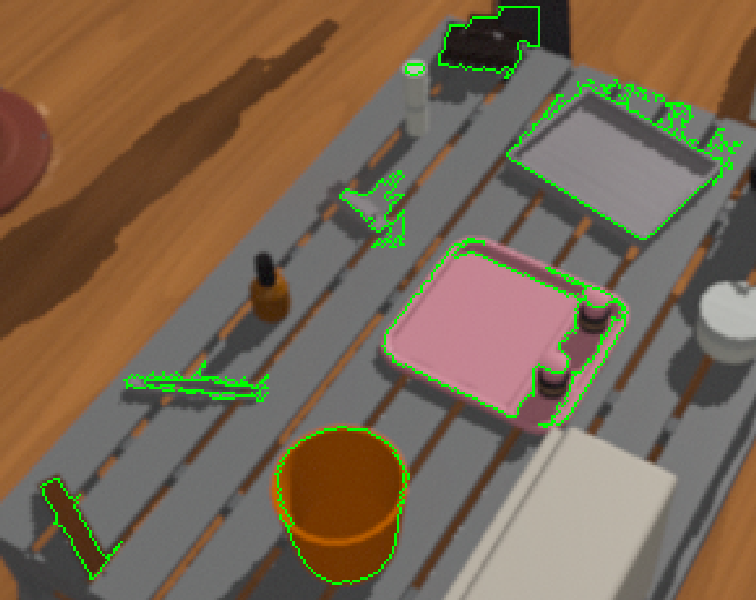

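```bash
python3 - <<'E'
from h import *
np.set_printoptions(precision=4,suppress=True)
for n in C: print(n,"cam at",-C[n]["R"].T@C[n]["t"])
tA=lambda u,v:(115+u/5.55-.4,228+v/5.3-.4); tB=lambda u,v:(258+u/5.55-.4,228+(v-297)/5.3-.4)
def sc(k,u,v):
    x,y=((225,90),(185,145),(115,220),(75,263))[k]; return (x+(u-389*(k%2))/5.9-.4,y+(v-295*(k//2))/5.9-.4)
mt=lambda u,v:(115+u*286/800-.4,135+v*150/420-.4); ms=lambda u,v:(75+u*290/756-.4,90+v*230/600-.4)
P=dict(clip_jaw=(tA(665,48),sc(1,617,185)),clip_tail=(tA(625,195),sc(1,490,105)),tw_pt=(tB(320,345),sc(2,347,412)),tw_tail=(tB(420,548),sc(2,60,390)),
bar_far=(tB(718,370),sc(3,612,555)),bar_near=(tB(643,540),sc(3,497,358)),balm_top=(tA(355,153),sc(0,52,155)),
tr_pp=(mt(103,27),ms(722,165)),tr_pm=(mt(238,55),ms(645,238)),tr_mm=(mt(201,228),ms(510,155)),tr_mp=(mt(62,194),ms(590,92)),
cup_rim=(mt(655,131),ms(340,487)))
for k,(a,b) in P.items():
    X,e=tri(a,b); print(k,X,"miss %.4f"%e,"top@.12",plane("top",a,.12)[:2],"sc@.12",plane("scene",b,.12)[:2])
print("claw bottom edge sc",plane("scene",sc(0,115,140),.12),plane("scene",sc(0,272,155),.12))
print("claw top img right edge z.141",plane("top",tA(135,50),.141),plane("top",tA(180,192),.141))
print("claw left edge",plane("top",tA(40,70),.141),plane("top",tA(90,220),.141))
# holder
for n,roi in(("top",(215,140,295,218)),("scene",(210,170,325,260))):
    i=cv2.imread(f"pics/{n}0_raw.png").astype(int);m=((i[...,2]-i[...,1]>22)&(i[...,0]-i[...,1]>2)).astype(np.uint8)*255
    c=biggest(m,roi);r=cv2.minAreaRect(c);print(n,r,cv2.boundingRect(c))
    if n=="top": print([plane(n,p,.13)[:2] for p in cv2.boxPoints(r)],plane(n,r[0],.13))
    else:
        hull=cv2.convexHull(c)[:,0].astype(float);ap=cv2.approxPolyDP(cv2.convexHull(c),6,True)[:,0];print(ap.tolist(),[plane(n,p,.13)[:2].round(4).tolist() for p in ap])
E
```

```text
top cam at [0.5083 0.0066 1.1107]
scene cam at [ 0.8589 -0.4892  0.8642]
clip_jaw [0.4762 0.049  0.1267] miss 0.0007 top@.12 [0.4757 0.0491] sc@.12 [0.473  0.0542]
clip_tail [0.4152 0.063  0.1215] miss 0.0012 top@.12 [0.4155 0.0634] sc@.12 [0.4138 0.0638]
tw_pt [ 0.4795 -0.1264  0.1253] miss 0.0011 top@.12 [ 0.4789 -0.1275] sc@.12 [ 0.4772 -0.1235]
tw_tail [ 0.3984 -0.1654  0.1276] miss 0.0021 top@.12 [ 0.3967 -0.1675] sc@.12 [ 0.3946 -0.1616]
bar_far [ 0.4712 -0.284   0.1235] miss 0.0008 top@.12 [ 0.4714 -0.2847] sc@.12 [ 0.469  -0.2832]
bar_near [ 0.4021 -0.2533  0.1268] miss 0.0002 top@.12 [ 0.4015 -0.255 ] sc@.12 [ 0.3978 -0.2512]
balm_top [0.4358 0.1586 0.1855] miss 0.0001 top@.12 [0.4307 0.1694] sc@.12 [0.3949 0.2211]
tr_pp [0.6755 0.2357 0.1297] miss 0.0032 top@.12 [0.6757 0.2371] sc@.12 [0.6743 0.2464]
tr_pm [0.6554 0.1293 0.1343] miss 0.0046 top@.12 [0.6555 0.1299] sc@.12 [0.6533 0.1429]
tr_mm [0.522  0.1551 0.1339] miss 0.0081 top@.12 [0.5187 0.155 ] sc@.12 [0.5189 0.1699]
tr_mp [0.5439 0.2632 0.127 ] miss 0.0023 top@.12 [0.5432 0.2644] sc@.12 [0.5418 0.2711]
cup_rim [ 0.5954 -0.1872  0.1843] miss 0.0004 top@.12 [ 0.6016 -0.2005] sc@.12 [ 0.5702 -0.1588]
claw bottom edge sc [0.4116 0.2408 0.12  ] [0.4686 0.2637 0.12  ]
claw top img right edge z.141 [0.4719 0.2516 0.141 ] [0.4157 0.2323 0.141 ]
claw left edge [0.4633 0.2876 0.141 ] [0.404  0.2662 0.141 ]
top ((253.99996948242188, 178.49996948242188), (68.99998474121094, 63.99999237060547), 90.0) (222, 144, 65, 70)
[array([0.6776, 0.0804]), array([ 0.6805, -0.06  ]), array([ 0.5291, -0.0621]), array([0.5266, 0.0767])] [0.603  0.0088 0.13  ]
scene ((268.1015930175781, 216.28712463378906), (83.54102325439453, 62.209651947021484), 25.51386833190918) (220, 180, 96, 76)
[[249, 182], [315, 206], [290, 253], [277, 255], [221, 226]] [[0.5313, 0.0589], [0.6714, 0.0695], [0.6786, -0.0488], [0.6606, -0.064], [0.5409, -0.0601]]
```

Two-view checks agree with the text:
- **Lengths:** clipper 62.6 mm, tweezers 90 mm, barrette 75.6 mm, tray 134×108 mm.
- **Heights:** balm top at z = 0.186, tray rim at about 0.132. Both fit a crate top at 0.12.

Starting with the barrette.

```bash
cat > act.py <<'E'
from h import *
ZT=.29
TRAY=(.5992,.1958,-.2);HOLD=(.603,.009,.02);CUP=(.595,-.1865,0)
OBJ=dict(barrette=(.4367,-.2687,np.arctan2(-.0307,.0691),.016),claw=(.437,.263,.345,.038),clipper=(.4457,.056,np.arctan2(-.014,.061),.014),
 tweezers=(.439,-.146,np.arctan2(.039,.081),.012),balm=(.4358,.1586,0.,.019))
def local(F,x,y):
    c,s=np.cos(F[2]),np.sin(F[2]); return F[0]+c*x-s*y,F[1]+s*x+c*y
def quat(phi,xyz):
    best=None
    for a in(phi,phi+np.pi,phi-np.pi):
        q=[np.cos(a/2),np.sin(a/2),0,0]; j=arm.ik(list(xyz),q)
        if j is not None and (best is None or abs(j[6])<best[0]): best=(abs(j[6]),q)
    return best[1]
def pick(name,zt,effort=40,extra=.03):
    x,y,phi,w=OBJ[name]; q=quat(phi,(x,y,zt))
    arm.move_gripper(min(1,(w+extra)/.085))
    arm.movep([x,y,ZT],q); arm.line_to([x,y,zt+.02],.25); arm.line_to([x,y,zt],.06)
    arm.move_gripper(0.,effort)
    print(name,"grip opening mm",arm.read_opening()*85,"force",arm.read_finger_force())
    arm.line_to([x,y,ZT],.25); print("lifted",arm.read_opening()*85,arm.read_finger_force(),"t",arm.read_time())
def place(name,x,y,phi,z,w,release=.012,up=.005):
    q=quat(phi,(x,y,z)); arm.movep([x,y,ZT],q); arm.line_to([x,y,z+.02],.25); arm.line_to([x,y,z+up],.08)
    arm.pause(.2); f0=arm.read_ft_force()[2]; k=up
    while k>-.002:
        k-=.001; arm.line_to([x,y,z+k],.03); f=arm.read_ft_force()[2]-f0
        if f>2: break
    print("down at offset",k,"df",f)
    arm.move_gripper(min(1,(w+release)/.085)); arm.pause(.2); arm.line_to([x,y,z+.03],.08); arm.line_to([x,y,ZT],.3)
    print("placed",name,"t",arm.read_time())
E
python3 - <<'E'
from act import *
pick("barrette",.1975)
x,y=local(HOLD,-17e-3,-.033); place("barrette",x,y,HOLD[2],.2015,.016)
for n in C: cv2.imwrite(f"pics/{n}1_raw.png",snapshot(n))
t=cv2.imread("pics/top1_raw.png")[135:290,115:405];cv2.imwrite("pics/t1.png",cv2.resize(t,(800,428),interpolation=cv2.INTER_CUBIC))
E
```

```text
barrette grip opening mm 14.295980096730023 force 41.17217838764191
lifted 14.797579366269643 40.87654262781143 t 5.575
down at offset 0.0 df 2.877458485645344
placed barrette t 10.25
```

View pics/t1.png

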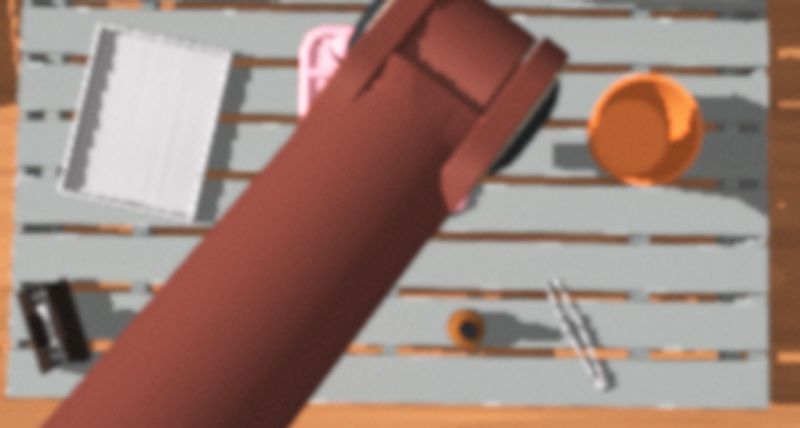

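The barrette is off the crate and its contact stop matched the expected height, but the arm hides the holder. I'll pick the claw and check the barrette before placing it.

```bash
python3 - <<'E'
from act import *
pick("claw",.198,extra=.034)
t=snapshot("top")[135:290,115:405];s=snapshot("scene")[85:330,70:370]
cv2.imwrite("pics/t2.png",np.vstack([cv2.resize(t,(560,299)),cv2.resize(s,(560,301))]))
E
```

```text
claw grip opening mm 37.154316860729104 force 41.75371706485748
lifted 36.85876886249765 41.35384261608124 t 14.2917
```

View pics/t2.png

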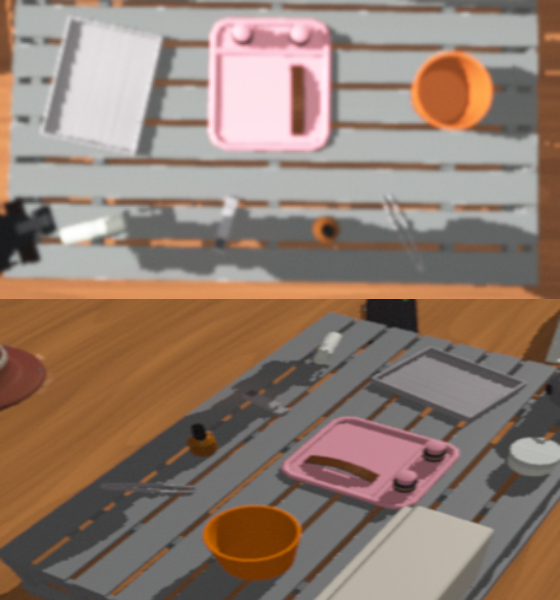

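The barrette lies well in the dish. But the lip balm appears as a 65 px streak at (60–125, 230) in the top crop, so it has been knocked over. It'll need standing up again. I'll place the claw first, then measure the balm.

```bash
python3 - <<'E'
from act import *
x,y=local(HOLD,-17e-3,.020); place("claw",x,y,HOLD[2],.2025,.038,release=.011,up=.006)
arm.movep([.5,-.15,.33],quat(0,(.5,-.15,.33)))
T=snapshot("top");S=snapshot("scene");cv2.imwrite("pics/top3_raw.png",T);cv2.imwrite("pics/scene3_raw.png",S)
print(arm.read_time())
a=cv2.resize(T[135:290,110:300],(490,400),interpolation=cv2.INTER_CUBIC)
b=cv2.resize(S[85:165,180:280],(500,400),interpolation=cv2.INTER_CUBIC)
c=cv2.resize(T[225:285,110:210],(500,300),interpolation=cv2.INTER_CUBIC)
d=np.zeros((600,800,3),np.uint8);d[:300,:400]=cv2.resize(a,(400,300));d[:300,400:]=cv2.resize(b,(400,300));d[300:,:500]=c
cv2.imwrite("pics/t3.png",d)
E
```

```text
down at offset -0.001 df 6.73162337747419
placed claw t 20.1
21.025
```

View pics/t3.png

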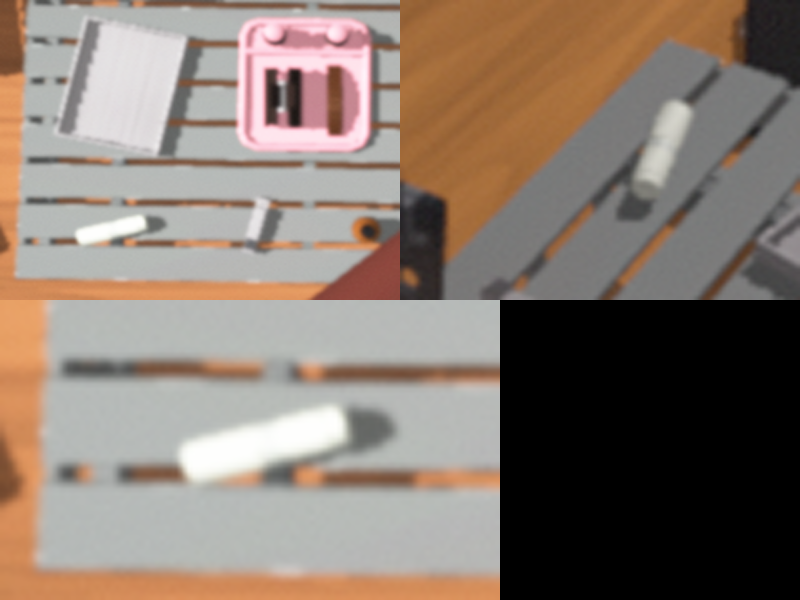

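The claw and barrette are set side by side. The balm lies on the crate from about (146,258) to (180,250) raw in the top view. I'll finish the clipper and tweezers with straight-line transits at a higher clearance. In the same script I'll find the balm's foot from the band position and check the IK for tilted tool poses.

```bash
sed -i 's/^ZT=.29/ZT=.31/; s/arm.movep(\[x,y,ZT\],q)/transit(x,y,q)/' act.py; cat >> act.py <<'E'
def transit(x,y,q):
    p=arm.read_tool_pos(); 
    if p[2]<ZT-.005: arm.line_to([p[0],p[1],ZT],.25)
    try: arm.line_to([x,y,ZT],.3,q)
    except arm.MotionError as e: print("line failed",e); arm.movep([x,y,ZT+.04],q); arm.line_to([x,y,ZT],.2)
E
python3 - <<'E'
from act import *
pick("clipper",.1965); x,y=local(TRAY,0,.02); place("clipper",x,y,TRAY[2],.1995,.014)
pick("tweezers",.1955); x,y=local(TRAY,-.001,-.022); place("tweezers",x,y,TRAY[2],.1985,.012)
arm.line_to([.5,-.15,.33],.3)
T=snapshot("top");S=snapshot("scene");cv2.imwrite("pics/top4_raw.png",T);cv2.imwrite("pics/scene4_raw.png",S)
# balm ends: white contour
for n,I,roi in(("top",T,(135,235,195,275)),("scene",S,(190,95,280,150))):
    g=cv2.cvtColor(I,cv2.COLOR_BGR2HSV); m=((g[...,1]<40)&(g[...,2]>(190 if n=="top" else 135))).astype(np.uint8)*255
    c=biggest(m,roi);r=cv2.minAreaRect(c);print(n,r)
    (vx,vy,x0,y0)=cv2.fitLine(c,cv2.DIST_L2,0,.01,.01).ravel(); s=((c[:,0]-[x0,y0])@[vx,vy])
    e=[np.array([x0,y0])+k*np.array([vx,vy]) for k in(s.min(),s.max())]; print("ends",e,[plane(n,p,.1295).round(4) for p in e])
    if n=="scene":
        L=np.linspace(0,1,25);P=np.array([e[0]+(e[1]-e[0])*k for k in L],np.float32)
        print("prof",cv2.remap(cv2.cvtColor(S,cv2.COLOR_BGR2GRAY),P[None,:,0],P[None,:,1],1).ravel())
S0=cv2.cvtColor(cv2.imread("pics/scene0_raw.png"),cv2.COLOR_BGR2GRAY)
P=np.array([proj("scene",[.4358,.1586,.12+.068*k]) for k in np.linspace(0,1,25)],np.float32)
print("standing prof",cv2.remap(S0,P[None,:,0],P[None,:,1],1).ravel())
# tilt feasibility
from scipy.spatial.transform import Rotation as Ro
for px,py in((.45,.2),(.5,.2),(.46,.0),(.5,-.15),(.55,-.1),(.45,-.2)):
    for az in np.arange(0,360,30):
        d=np.array([np.cos(np.radians(az)),np.sin(np.radians(az)),0])
        for sg in(1,-1):
            xa=sg*np.array([0,0,1.]);Rm=np.c_[xa,np.cross(d,xa),d]; q=Ro.from_matrix(Rm).as_quat()
            tcp=np.array([px,py,.172])-.054*d; j=arm.ik(list(tcp),list(q))
            if j is not None: print((px,py),az,sg,np.round(j,2))
a=cv2.resize(T[135:290,115:405],(560,299));b=cv2.resize(S[85:330,70:370],(560,301));cv2.imwrite("pics/t4.png",np.vstack([a,b]))
E
```

```text
clipper grip opening mm 11.382098901296368 force 41.12626254558563
lifted 11.623510569613424 40.72365581989288 t 24.1083
line failed the arm cannot follow that straight line within its joint ranges
down at offset 0.0 df 3.754736154875927
placed clipper t 29.8833
tweezers grip opening mm 10.196077876597288 force 39.63436961174011
lifted 10.431156229901914 39.207027554512024 t 34.825
down at offset 0.0 df 2.7117011000384768
placed tweezers t 41.2
top ((161.85848999023438, 252.75474548339844), (9.889960289001465, 34.20277786254883), 74.05460357666016)
ends [array([145.38132427, 257.38918588]), array([178.36643524, 248.33494391])] [array([0.4282, 0.239 , 0.1295]), array([0.4488, 0.1688, 0.1295])]
scene ((246.00001525878906, 122.50000762939453), (8.538147926330566, 23.717082977294922), 18.434947967529297)
ends [array([241.62601063, 133.61595801]), array([250.04354152, 111.39531036])] [array([0.4466, 0.1716, 0.1295]), array([0.4256, 0.2439, 0.1295])]
prof [136 168 197 200 202 206 208 209 207 208 205 200 201 201 201 205 207 208
 208 208 208 209 205 179 134]
standing prof [114 114 115 116 11
[... 4760 characters left out ...]
.16]
(0.45, -0.2) 60 -1 [ 0.7   1.08  0.37  1.93 -1.25  1.93 -1.62]
(0.45, -0.2) 90 1 [ 1.01  1.14 -0.39  1.55 -0.68  1.71  0.99]
(0.45, -0.2) 90 -1 [ 0.8   1.11 -0.01  1.56 -0.83  1.9  -1.93]
(0.45, -0.2) 120 1 [ 1.02  1.39 -0.96  1.26 -0.18  1.97  0.54]
(0.45, -0.2) 120 -1 [ 1.02  1.39 -0.96  1.26 -0.18  1.97 -2.6 ]
(0.45, -0.2) 210 1 [-0.04  1.15  0.18  1.44  0.6   1.96  2.01]
(0.45, -0.2) 210 -1 [-0.11  1.17  0.32  1.44  0.55  1.91 -1.04]
(0.45, -0.2) 240 1 [-0.11  1.06 -0.01  1.77  0.96  1.77  1.82]
(0.45, -0.2) 240 -1 [-0.23  1.07  0.18  1.77  0.89  1.64 -1.23]
(0.45, -0.2) 270 1 [-0.    1.05 -0.35  2.14  1.37  1.86  1.49]
(0.45, -0.2) 270 -1 [ 0.01  1.05 -0.36  2.14  1.37  1.88 -1.65]
```

View pics/t4.png

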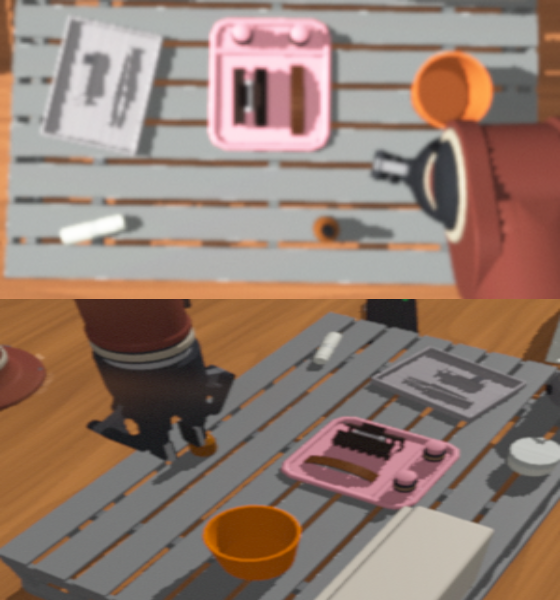

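All four are placed: clipper and tweezers parallel in the tray, claw and barrette in the dish. Horizontal tool poses are reachable. Next I'll decide the balm's foot end by comparing where the band (measured while it stood) should project under each hypothesis.

```bash
python3 - <<'E'
from h import *
def prof(img,pts):
    P=np.array(pts,np.float32);g=cv2.cvtColor(img,cv2.COLOR_BGR2GRAY);return cv2.remap(g,P[None,:,0],P[None,:,1],cv2.INTER_CUBIC).ravel()
S0=cv2.imread("pics/scene0_raw.png");S=cv2.imread("pics/scene4_raw.png");T=cv2.imread("pics/top4_raw.png")
cam=-C["scene"]["R"].T@C["scene"]["t"]
b=np.array([.4358,.1586,.12]);d=cam-b;d[2]=0;d/=np.linalg.norm(d)
h=np.arange(0,69,2)
print("standing h",list(zip(h,prof(S0,[proj("scene",b+.0095*d+[0,0,k/1000]) for k in h]))))
c=np.array([.4385,.2039,.1295]);u=np.array([.2816,-.9595,0])
for n,I in(("scene",S),("top",T)):
    cam=-C[n]["R"].T@C[n]["t"];v=cam-c;v-=v@u*u;v/=np.linalg.norm(v)
    s=np.arange(-40,41,2);print(n,list(zip(s,prof(I,[proj(n,c+.0095*v+k/1000*u) for k in s]))))
E
```

```text
standing h [(np.int64(0), np.uint8(93)), (np.int64(2), np.uint8(108)), (np.int64(4), np.uint8(115)), (np.int64(6), np.uint8(115)), (np.int64(8), np.uint8(114)), (np.int64(10), np.uint8(114)), (np.int64(12), np.uint8(114)), (np.int64(14), np.uint8(115)), (np.int64(16), np.uint8(116)), (np.int64(18), np.uint8(116)), (np.int64(20), np.uint8(115)), (np.int64(22), np.uint8(115)), (np.int64(24), np.uint8(114)), (np.int64(26), np.uint8(111)), (np.int64(28), np.uint8(105)), (np.int64(30), np.uint8(102)), (np.int64(32), np.uint8(105)), (np.int64(34), np.uint8(112)), (np.int64(36), np.uint8(115)), (np.int64(38), np.uint8(116)), (np.int64(40), np.uint8(116)), (np.int64(42), np.uint8(116)), (np.int64(44), np.uint8(116)), (np.int64(46), np.uint8(116)), (np.int64(48), np.uint8(116)), (np.int64(50), np.uint8(116)), (np.int64(52), np.uint8(116)), (np.int64(54), np.uint8(116)), (np.int64(56), np.uint8(116)), (np.int64(58), np.uint8(116)), (np.int64(60), np.uint8(115)), (np.int64(62), np.uint8(112)), (np.int64(64), np.uint8(123)), (np.int64(66), np.uint8(151)), (np.int64(68), np.uint8(182))]
scene [(n
[... 1864 characters left out ...]
64(-4), np.uint8(254)), (np.int64(-2), np.uint8(254)), (np.int64(0), np.uint8(253)), (np.int64(2), np.uint8(252)), (np.int64(4), np.uint8(250)), (np.int64(6), np.uint8(250)), (np.int64(8), np.uint8(252)), (np.int64(10), np.uint8(254)), (np.int64(12), np.uint8(254)), (np.int64(14), np.uint8(254)), (np.int64(16), np.uint8(254)), (np.int64(18), np.uint8(254)), (np.int64(20), np.uint8(254)), (np.int64(22), np.uint8(254)), (np.int64(24), np.uint8(254)), (np.int64(26), np.uint8(254)), (np.int64(28), np.uint8(253)), (np.int64(30), np.uint8(253)), (np.int64(32), np.uint8(253)), (np.int64(34), np.uint8(254)), (np.int64(36), np.uint8(245)), (np.int64(38), np.uint8(204)), (np.int64(40), np.uint8(139))]
```

The band sits 3–5 mm toward the −y end in both views, and when standing it was 30 mm above the foot (4 mm below the middle). So the foot is the −y end. The plan:
1. Grip the balm nearer its top.
2. Carry it to the free slat at (0.447, −0.20), with the wrist hanging off the crate's side.
3. Tilt the tool by 86° and stand the balm on its foot.
4. Regrasp it from above.

I'll check the IK first.

```bash
cat > balm.py <<'E'
from act import *
from scipy.spatial.transform import Rotation as Ro
u=np.array([.2816,-.9595]);ctr=np.array([.4391,.202]);g=ctr-.013*u; L=.066; ZP=.1955
def pose(G,az,T,sg):      # grasp point, azimuth of balm top, tilt
    h=np.array([np.cos(az),np.sin(az),0]);up=np.array([0,0,1.])
    d=-np.cos(T)*up+np.sin(T)*h; x=sg*(np.cos(T)*h+np.sin(T)*up)
    return (np.array(G)-L*d).tolist(),Ro.from_matrix(np.c_[x,np.cross(d,x),d]).as_quat().tolist(),d
AZ0=np.arctan2(-u[1],-u[0]);AZ1=np.pi/2;S=(.447,-.20)
zl=.12+.047*np.sin(np.radians(86))+.0095*np.cos(np.radians(86))
def plan(sg):
    T=np.radians(86)
    return [pose((*g,ZP-L),AZ0,0,sg),pose((*g,.30),AZ0,0,sg),pose((*S,.30),AZ1,0,sg),pose((*S,.30),AZ1,T/2,sg),pose((*S,.28),AZ1,T,sg),pose((*S,zl),AZ1,T,sg)]
E
python3 - <<'E'
from balm import *
for sg in(1,-1):
    for p,q,d in plan(sg):
        j=arm.ik(p,q); print(sg,np.round(p,3),None if j is None else np.round(j,2))
E
```

```text
1 [0.435 0.214 0.196] [-0.3   0.53 -0.3   2.01  0.25  0.64 -0.48]
1 [0.435 0.214 0.366] [-0.15  0.33 -0.48  1.78  0.17  1.08 -0.4 ]
1 [ 0.447 -0.2    0.366] [ 0.57  0.31 -0.26  1.77  0.09  1.07  0.28]
1 [ 0.447 -0.245  0.348] [ 0.9   0.58 -0.33  1.59 -0.43  1.47  0.73]
1 [ 0.447 -0.266  0.285] [ 1.02  0.95 -0.39  1.54 -0.73  1.8   0.88]
1 [ 0.447 -0.266  0.172] [ 1.02  1.12 -0.38  1.53 -0.65  1.69  0.99]
-1 [0.435 0.214 0.196] [ 0.1   0.69 -0.94  2.    0.76  0.85  2.15]
-1 [0.435 0.214 0.366] [ 0.27  0.52 -1.19  1.77  0.51  1.21  2.37]
-1 [ 0.447 -0.2    0.366] [-0.36  0.49  1.14  1.8  -0.48  1.17 -2.21]
-1 [ 0.447 -0.245  0.348] [ 0.11  0.8   1.13  1.61 -0.89  1.97 -1.75]
-1 [ 0.447 -0.266  0.285] [ 0.81  0.92 -0.01  1.55 -0.85  1.97 -2.07]
-1 [ 0.447 -0.266  0.172] [ 0.71  1.09  0.18  1.55 -0.86  1.96 -1.84]
```

```bash
python3 - <<'E'
from balm import *
P=plan(1)
arm.move_gripper(.049/.085)
p,q,_=P[1]; arm.movep(p,q); p0,q0,_=P[0]
arm.line_to([p0[0],p0[1],p0[2]+.02],.25); arm.line_to(p0,.06); arm.move_gripper(0.,40)
print("open mm",arm.read_opening()*85,arm.read_finger_force())
arm.line_to(P[1][0],.2); print("lifted",arm.read_opening()*85,arm.read_finger_force())
for p,q,d in P[2:5]: arm.movep(p,q)
p,q,d=P[5]; p=np.array(p); arm.line_to((p+[0,0,.012]).tolist(),.12); arm.pause(.2); f0=arm.read_ft_force()[2]
k=.012
while k>-.006:
    k-=.001; arm.line_to((p+[0,0,k]).tolist(),.03); f=arm.read_ft_force()[2]-f0
    if f>2: break
print("contact",k,f,arm.read_time())
for n in C: cv2.imwrite(f"pics/{n}5_raw.png",snapshot(n))
a=cv2.imread("pics/top5_raw.png")[190:330,280:480];b=cv2.imread("pics/scene5_raw.png")[190:384,0:200]
cv2.imwrite("pics/t5.png",np.hstack([cv2.resize(a,(400,280)),cv2.resize(b,(400,388))[:280]]) if 0 else np.vstack([cv2.resize(a,(400,280)),cv2.resize(b,(330,320))[:, :].copy() if 0 else cv2.resize(b,(400,320))]))
E
```

```text
open mm 17.207159627674674 38.99945281504188
lifted 17.531585600750795 39.012203039601445
contact -0.0010000000000000035 5.664228038997444 54.1
```

View pics/t5.png

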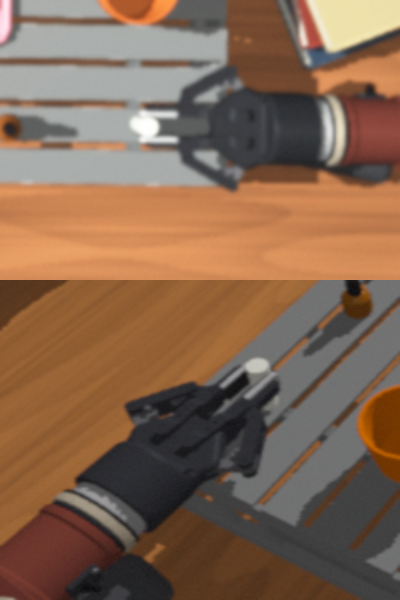

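The balm stands upright between the pads on the slat, and contact came at the predicted height. Now I'll release it, back off and measure it.

```bash
python3 - <<'E'
from balm import *
p=np.array(arm.read_tool_pos());d=plan(1)[5][2]
arm.move_gripper(.034/.085); arm.pause(.3)
arm.line_to((p-.11*d).tolist(),.08); p2=p-.11*d; arm.line_to([p2[0],p2[1],.30],.2)
a,b=snapshot("top"),snapshot("scene");print(arm.read_time(),arm.read_tool_pos())
def top(n,I,roi,th):
    g=cv2.cvtColor(I,cv2.COLOR_BGR2HSV);m=((g[...,1]<40)&(g[...,2]>th)).astype(np.uint8)*255;c=biggest(m,roi);return cv2.minAreaRect(c)
r=top("top",a,(330,235,372,275),210);x=proj("scene",[*plane("top",r[0],.188)]);X=x.astype(int);print(r,plane("top",r[0],.188))
try:
    s=top("scene",b,(X[0]-15,X[1]-12,X[0]+15,X[1]+8),165);print(s,x,tri(r[0],s[0]))
except Exception as e: print(e)
cv2.imwrite("pics/t6.png",np.vstack([cv2.resize(a[190:330,280:480],(400,280)),cv2.resize(b[190:384,0:200],(400,320))]))
E
```

```text
57.1833 [ 0.44675655 -0.37527456  0.29832517]
((352.4189147949219, 252.9864959716797), (15.617903709411621, 9.370742797851562), 9.462322235107422) [ 0.44921812 -0.19421478  0.188     ]
((126.0, 242.5), (7.0, 10.0), 90.0) [129.44101999 239.88757215] (array([ 0.44673632, -0.19728716,  0.18256819]), np.float64(0.005600730046628001))
```

View pics/t6.png

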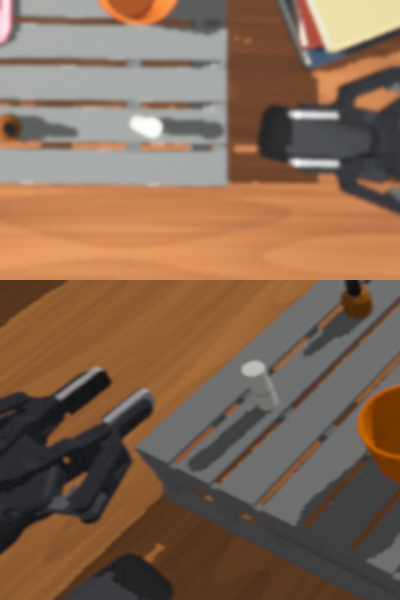

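The balm is standing; its top disc is at about (126,243) raw in the scene view. I'll regrasp it from above and put it in the cup, travelling higher so it clears the rim.

```bash
python3 - <<'E'
import act
from act import *
X,e=tri((357,253.3),(126.2,243.3));print(X,e,plane("top",(357,253.3),.188),plane("scene",(126.2,243.3),.188))
act.ZT=.36
if e<.006 and abs(X[2]-.188)<.008:
    OBJ["balm"]=(X[0],X[1],0.,.019)
    pick("balm",.236,effort=30,extra=.03)
    if arm.read_opening()*85>12: place("balm",CUP[0],CUP[1],0.,.241,.019,release=.010,up=.008)
    arm.movep([.45,.1,.40],quat(0,(.45,.1,.40)))
    cv2.imwrite("pics/top7_raw.png",snapshot("top"));cv2.imwrite("pics/scene7_raw.png",snapshot("scene"));print(arm.read_time())
    a=cv2.imread("pics/top7_raw.png")[135:290,115:405];b=cv2.imread("pics/scene7_raw.png")[85:330,70:370]
    cv2.imwrite("pics/t7.png",np.vstack([cv2.resize(a,(560,299)),cv2.resize(b,(560,301))]))
E
```

```text
[ 0.44919136 -0.20296946  0.18911601] 0.0009634624625005366 [ 0.44874977 -0.20354683  0.188     ] [ 0.44893434 -0.20223291  0.188     ]
balm grip opening mm 17.796456424665784 force 29.307906377362087
lifted 17.843461221881544 29.255991247482598 t 62.5417
down at offset 0.0 df 2.41999290569113
placed balm t 70.325
71.65
```

View pics/t7.png

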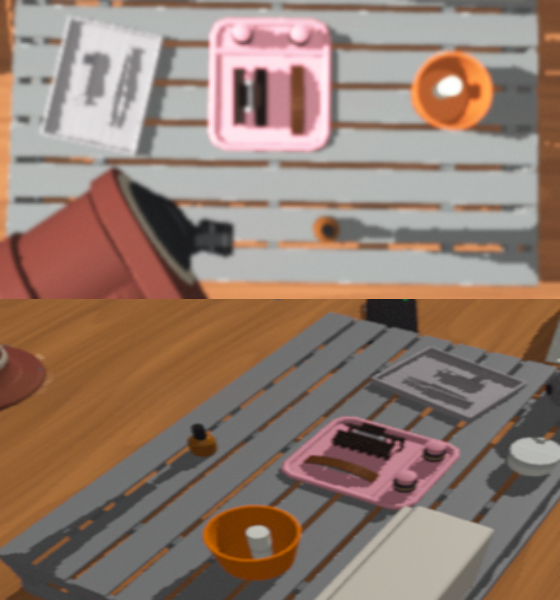

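The balm stands upright in the cup, both pairs lie side by side in their places, and the containers, polish and lantern haven't moved. Handing in.

```bash
python3 -c "
from station import ticket
print(ticket.finish_job())"
```

```text
the job is handed in; nothing more can be done
None
```

I handed the job in at about 72 s, with the nail clipper and tweezers in the tray, both hair clips in the holder's dish and the lip balm upright in the cup; the gripper knocked the balm over on the way, so I stood it up again before placing it, and the hand-in returned no verdict.

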